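# Square a flat-edged disc to the alignment bar

## Robot

A 6-joint arm with a two-finger parallel gripper is mounted at the origin on the work surface; the furniture and walls round the work are solid. World frame = base frame: x ahead of the robot, y to its left, z up, the work surface at z = 0. Lengths are in mm, angles in rad, forces in N, time in s.
With the tool pointing down it reaches from about 325 to 750 mm from the base axis. Payload 7.6 kg.
Tool frame: the origin (TCP) lies at the centre of the arm's flange, where the gripper is bolted on; the fingertips stand 173 mm ahead of it and the grasp point (between the pads) lies 155 mm ahead of it (arm.tips_ahead is the distance from the TCP to the fingertips, in mm); z points along the fingers, y is the direction in which the jaws open and shut (so a half turn about z gives the same grasp; the last joint's range is limited). The gripper opens to 85 mm and grips with 20 to 120 N. Pads are 22 mm wide; open, the fingers measure 114 mm over their backs; the gripper's body (76 mm by 85 mm) begins 54 mm behind the grasp point. The pads swing forward as they close: fully open they stand 13 mm farther back than shut.
Start: joints at [-1.265, 0.052, 1.401, -0, 1.689, -0.07], TCP at [192.704, -488.358, 404.723] pointing down, gripper open.
Joint ranges: [-2.9, 2.9], [-0.91, 2.17], [0.12, 2.37], [-1.06, 4.2], [0.26, 2.73], [-2.93, 2.93]. Speed limits (rad/s): [2.57, 2.57, 3.01, 3.14, 3.14, 3.14].

## Interface

Orientations are given as [roll, pitch, yaw] about the fixed x, y, z axes, in that order (R = Rz(yaw) Ry(pitch) Rx(roll)).
In Python, from workcell import arm, kinematics, imaging, workorder gives the robot as it stands. Calls block until the motion is done:
- arm.move_to(position, orientation): joint-space move of the TCP to a pose.
- arm.movel(position, orientation=None, max_speed=150): straight line of the TCP; orientation=None keeps the orientation; max_speed is the mean speed in mm/s.
- arm.goto_joints(angles): joint-space move.
- arm.move_gripper(opening): opening from 0.0 (shut) to 1.0 (fully open); the grip force is fixed at half the most; returns when the fingers have stopped.
- arm.dwell(seconds).
- kinematics.inverse_kinematics(position, orientation): joint angles nearest the present ones, or None.
- arm.get_state(): the state.
- imaging.read_camera(name): name is "scene" or "top" or "wrist"; returns a dict with "color" (384x512x3 uint8, red, green, blue), "fx", "fy", "cx", "cy" (pixels), "R" (3x3) and "t" (3): a world point X has camera coordinates R X + t. Camera axes: x right, y down, z forward; pixel columns grow to the right and rows downward; lengths in mm; the calibration is good to about 2 mm. The wrist camera is an equidistant fisheye: a pixel r from the principal point sees the ray r / f radians off the axis. A picture is of the moment at which its call begins. There is no depth.
A pose or a line that the arm cannot do raises arm.IKError and nothing moves.
- workorder.job_done(): hands the job in, once; it reports no verdict.
The state is a dict: "time_s": time; "qpos": joint angles; "qd": joint speeds; "joint_efforts": joint torques, N m; "ee_pos": TCP position; "tool_rot": TCP orientation; "wrist_force": force on the tool from outside, world axes, zero at the start; "ft_torque": the same for the moment, N m; "opening": opening from 0.0 (shut) to 1.0 (fully open).
Only numpy, scipy, OpenCV 4.12 (cv2) and the standard library are available. Lean on these libraries where they do the work, as an engineer would, in place of code of your own. Each camera call takes 0.05 s, during which the arm holds its last target.

## Task

On the jig, press a fingertip lightly on the face of the steel disc (about 8 N, never more than 18 N) and turn the disc on its spindle until its flat edge squarely faces the alignment bar, with the bar still drawn back clear of it. Then slide the bar up to the flat and press it home against it with about 10 to 12 N (never more than 20 N) for half a second, so that flat and bar lie flush, and let go; do not use the bar to turn the disc, and leave the small parts and the tape measure around the jig where they are.

Things in the scene. Friction and masses are not known exactly. Their poses are not given: they have to be found in the camera images.
- jig: aluminium jig plate 194 x 140 x 14 mm, fixed to the bench; origin on the spindle axis at bench height, z up; plate from x = -128 to +66. The bar slides along x on the -x side between two rails (12 wide, inner faces y = +-56, tops 40 mm high, x = -126 to -42). A fixed guard wall (inner radius 57, 5 thick, top 31 mm high) rings the disc, open for 50 degrees either side of -x.
- spindle: vertical spindle that carries the disc and turns with it, either way without limit; origin on the axis at bench height. Disc: steel, radius 55, 10 mm thick, one flat edge on the -x side of this frame: the flat faces the bar when this x axis points the same way as the jig's. A screw head of radius 9 stands 5 mm proud in the middle. The face lies on packing of unknown height: 26 to 32 mm above the bench.
- flat_mid (a point): on the middle of the disc's 66 mm long flat, 44 mm from the axis, 20 mm above the bench (not at the face); axes as the spindle's. The spindle is stiff and stays where left: turning takes 0.06 N m (1.7 N sideways at 36 mm from the axis; a fingertip on the face slips or creeps if it presses with under 5 N). The face is rigid: feel for it from above, slowly; about 2 mm too deep exceeds 18 N.
- bar: dark steel alignment bar 16 (x) x 110 (y) x 24 mm (z), top 39 mm above the bench; origin at the bottom edge of the middle of its front face (towards the disc). It slides only along the jig's x, against about 2 N of friction, and stays where left. Flush on the squared flat, its front face is 44 mm from the spindle axis; it starts 68 to 80 mm from it and must stay over 57 mm while the disc is turned.
- bar_face (a point): middle of the bar's front face, 26 mm above the bench; axes as the jig's
- bar_back (a point): middle of the bar's rear top edge, 39 mm above the bench; the rear face below it is free down to the plate (14 mm) and there a fingertip can push the bar towards +x of the jig. Behind it the plate is bare.
- hex_key: dark bent hex key 93 x 33 x 6 mm lying beside the jig on its -y side; origin at its middle underneath; leave alone
- loose_nut: steel nut 24 x 21 x 11 mm beside the jig on its +y side; origin at its middle underneath; leave alone
- loose_bolt: short steel bolt 45 mm long, 23 mm head, beside the jig on its +y side; origin at its middle underneath; leave alone
- tape_measure: black tape measure, 80 x 37 x 69 mm, standing near the robot on its left; origin at its middle underneath; leave alone

How it is judged (in metres and radians):
On the way, in this order (a step that is already met when the one before it is completed fails the run):
1. the disc is turned so that its flat faces the bar (within 0.10 rad) while the bar is still clear of it (front face more than 57 mm from the spindle axis) (angle between the x axis of spindle and the x axis of jig, either way round below 0.1 rad and x of flat_mid in the frame of jig below -0.03 m and x of bar_face in the frame of jig below -0.057 m), for 0.2 s.
2. the bar is pressed against the flat with at least 6 N (contact force between bar and spindle above 6 N and angle between the x axis of spindle and the x axis of jig, either way round below 0.05 rad and x of flat_mid in the frame of jig below -0.03 m), for 0.3 s.
At the end, for the whole second after the job is handed in: the disc's flat is parallel to the bar within 0.02 rad and on its side, the bar's front face lies within 1.5 mm of the flat, and both are at rest (angle between the x axis of spindle and the x axis of jig, either way round below 0.02 rad and x of flat_mid in the frame of jig below -0.03 m and x of flat_mid in the frame of bar_face between -0.0015 and 0.0015 m and linear speed of bar below 0.005 m/s and angular speed of spindle below 0.02 rad/s); the robot touches nothing.
It fails at once if the robot loads the disc with more than 18 N (contact force between any of the fingers, the arm and spindle above 18 N).
It fails at once if the bar is forced against the disc with more than 20 N (contact force between bar and spindle above 20 N).
It fails at once if the bar is used to turn the disc (it bears on a disc that is more than 0.14 rad out of square) (contact force between bar and spindle above 1 N and not (angle between the x axis of spindle and the x axis of jig, either way round below 0.14 rad and x of flat_mid in the frame of jig below -0.03 m)).
It fails at once if a bystander is moved by more than 20 mm (distance of any of hex_key, loose_nut, loose_bolt, tape_measure from where it was at the start of the episode above 0.02 m).
It also fails if it takes over 72 s, if anything falls off the work surface, if the arm or the gripper's body presses on something with over 40 N, if the wrist force passes 120 N, or if a joint passes its speed limit or range.

## Working session

There is one attempt and no reset: what is moved stays moved. The work goes in short steps, each a Python script; the robot and the scene stay as the last script left them, time stands still between calls to the robot, and variables do not carry over. Pictures are saved under pics/ and viewed, and the job is handed in when it is done.

```bash
ls; mkdir -p pics; python3 - <<'E'
from workcell import arm, imaging
import cv2
for n in ("scene","top","wrist"):
    c=imaging.read_camera(n); cv2.imwrite(f"pics/{n}0.png",c["color"][:,:,::-1])
    print(n,c["fx"],c["fy"],c["cx"],c["cy"],c["R"],c["t"])
print(arm.get_state(), arm.tips_ahead)
E
```

```text
pics
scene 354.1068629446359 354.1068629446359 258.8119955084342 192.53712532217045 [[ 0.98797024 -0.15442958 -0.0081432 ]
 [-0.12322269 -0.7543198  -0.64483936]
 [ 0.0934397   0.63808553 -0.76427474]] [-461.86939267  185.61691409  819.36656219]
top 372.46301773946396 372.46301773946396 257.94597654051455 190.27203630034546 [[ 0.02760584 -0.99959828 -0.00641881]
 [-0.98965508 -0.02642574 -0.1410124 ]
 [ 0.14078613  0.01024517 -0.98998702]] [106.83486756 468.04430432 849.03644983]
wrist 297.3186396354542 297.3186396354542 253.43458845626768 195.87089347281704 [[ 0.36547149 -0.9308209  -0.00174465]
 [-0.89331805 -0.35127206  0.28034049]
 [-0.26155964 -0.10089793 -0.95989904]] [-523.02579658  -36.76277636  379.1849773 ]
{'time_s': 0.15, 'qpos': array([-1.26529943e+00,  5.26938655e-02,  1.40145112e+00,  3.45195776e-05,
        1.68860617e+00, -7.02946460e-02]), 'qd': array([ 3.91293378e-04, -2.19434526e-03, -4.20176004e-03,  8.19820952e-05,
        1.49357995e-03,  7.59280388e-04]), 'joint_efforts': array([ 5.91446023e-04, -3.81949067e+01, -3.60423625e+01, -8.47086130e-05,
        4.63250195e-03, -8.60712760e-06]), 'ee_pos': array([ 192.70252352, -488.33890052,  404.08523971]), 'tool_rot': array([-3.14043943e+00, -1.15569242e-04,  3.75795509e-01]), 'wrist_force': array([ 0.26869169, -0.46986004, -0.06287273]), 'ft_torque': array([ 0.03273053, -0.00858047,  0.00587529]), 'opening': 0.9988049145702937} 173.4
```

View pics/scene0.png

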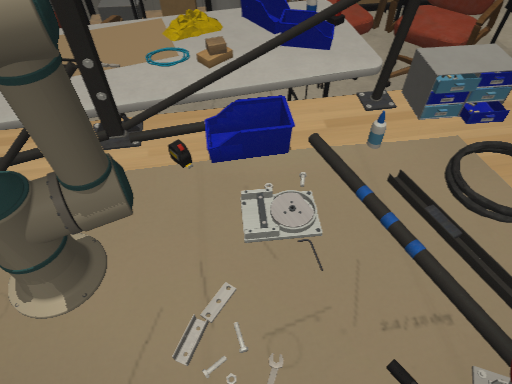

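View pics/top0.png

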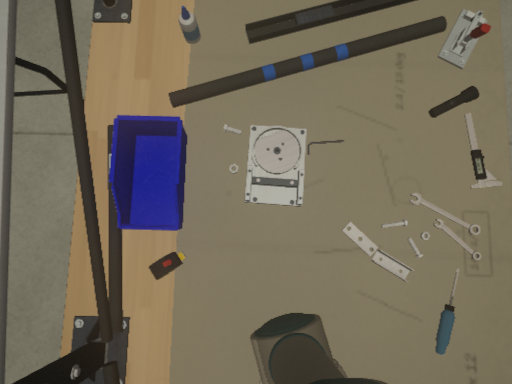

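View pics/wrist0.png

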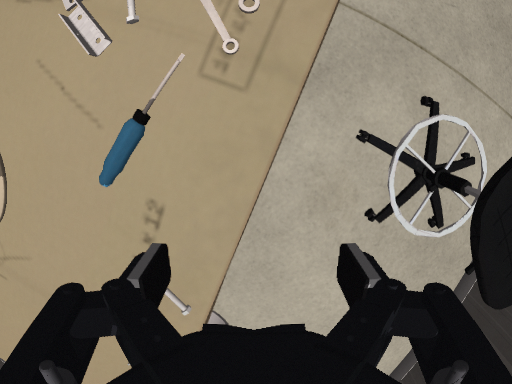

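The top view shows the jig at about px (277,165), with the disc centre near (276,151) and the bar near (275,182). I'll take a rough position from that and then move the wrist camera above it.

```bash
cat > h.py <<'E'
import numpy as np, cv2
from workcell import arm, imaging, kinematics
def ray(c,u,v):
    R=np.array(c["R"]);t=np.array(c["t"]); 
    x=(u-c["cx"])/c["fx"]; y=(v-c["cy"])/c["fy"]
    if c.get("fish"):
        r=np.hypot(x,y); d=np.array([np.sin(r)*x/max(r,1e-9),np.sin(r)*y/max(r,1e-9),np.cos(r)])
    else: d=np.array([x,y,1.])
    return -R.T@t, R.T@d
def hit(c,u,v,z):
    o,d=ray(c,u,v); return o+d*(z-o[2])/d[2]
def cam(n):
    c=imaging.read_camera(n); c["fish"]=(n=="wrist"); return c
def undist(c,f=450,W=800,H=600,zup=None):
    # perspective remap of fisheye, same axes
    uu,vv=np.meshgrid(np.arange(W),np.arange(H)); x=(uu-W/2)/f; y=(vv-H/2)/f
    rr=np.hypot(x,y)+1e-9; th=np.arctan(rr)
    mx=(c["cx"]+c["fx"]*th*x/rr).astype(np.float32); my=(c["cy"]+c["fy"]*th*y/rr).astype(np.float32)
    return cv2.remap(c["color"],mx,my,cv2.INTER_CUBIC)
def ortho(c,x0,x1,y0,y1,z,s=2.0):
    # image of plane z: column grows with x, row grows with -y
    W=int((x1-x0)*s);H=int((y1-y0)*s)
    uu,vv=np.meshgrid(np.arange(W),np.arange(H))
    X=np.stack([x0+uu/s,y1-vv/s,np.full(uu.shape,float(z))],-1)
    P=X@np.array(c["R"]).T+np.array(c["t"])
    if c.get("fish"):
        q=np.hypot(P[...,0],P[...,1])+1e-9; th=np.arctan2(q,P[...,2]); a=P[...,0]/q*th;b=P[...,1]/q*th
    else: a=P[...,0]/P[...,2]; b=P[...,1]/P[...,2]
    return cv2.remap(c["color"],(c["cx"]+c["fx"]*a).astype(np.float32),(c["cy"]+c["fy"]*b).astype(np.float32),cv2.INTER_CUBIC)
def save(n,im): cv2.imwrite("pics/"+n,np.ascontiguousarray(im[:,:,::-1]))
E
python3 - <<'E'
from h import *
c=cam("top")
for p,z in [((277,150.5),32),((275,182),39),((247,205),14),((301,206),14),((306,126),14),((249,126),14),((310,146),5),((234,168),8),((167,265),60)]:
    print(p,hit(c,*p,z).round(1))
p=hit(c,277,150.5,30)
save("ort0.png",ortho(c,p[0]-150,p[0]+110,p[1]-110,p[1]+110,25,3))
w=imaging.read_camera("wrist");R=np.array(w["R"]);print("wristcam pos",-R.T@w["t"])
E
```

```text
(277, 150.5) [563.2  76.3  32. ]
(275, 182) [485.   79.7  39. ]
(247, 205) [431.2 145.1  14. ]
(301, 206) [432.3  15.1  14. ]
(306, 126) [632.   5.  14.]
(249, 126) [628.3 146.4  14. ]
(310, 146) [583.6  -6.5   5. ]
(234, 168) [522.4 180.2   8. ]
(167, 265) [287. 318.  60.]
wristcam pos [ 257.498108   -461.52486209  373.6178111 ]
```

View pics/ort0.png

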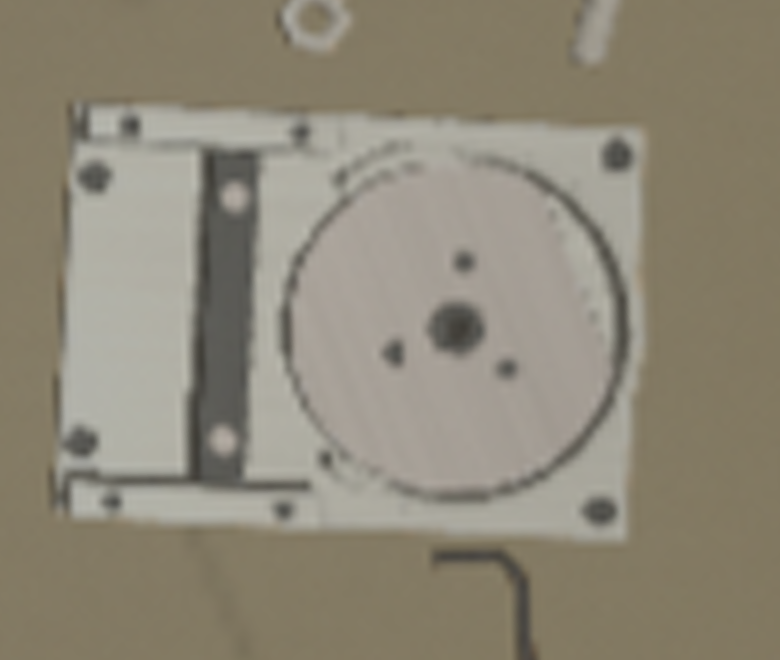

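```bash
python3 - <<'E'
from h import *
arm.move_gripper(0.0)
arm.move_to([493,76,265],[np.pi,0,0])
s=arm.get_state(); print(s["time_s"],s["ee_pos"],s["tool_rot"],s["qpos"],s["wrist_force"],s["opening"])
w=cam("wrist"); save("w1.png",w["color"])
R=np.array(w["R"]);print("cam",-R.T@w["t"])
np.save("w1.npy",{**w},allow_pickle=True)
save("o1.png",ortho(w,430,650,-10,160,28,3.5))
E
```

```text
3.35 [493.1771747   75.42598139 265.21413391] [ 3.14149356e+00 -4.39803871e-04 -8.26659509e-04] [ 7.77629956e-02  7.23099799e-02  1.66329165e+00 -1.35157729e-04
  1.40556036e+00  1.64940821e+00] [-0.6569735   0.2885048  -0.60765904] -0.00036519707542631314
cam [562.94362891  76.12389288 234.64194396]
```

View pics/w1.png

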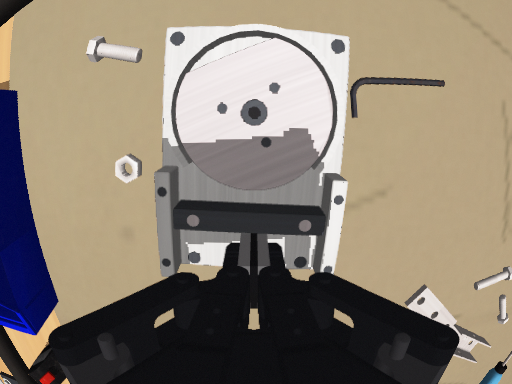

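View pics/o1.png

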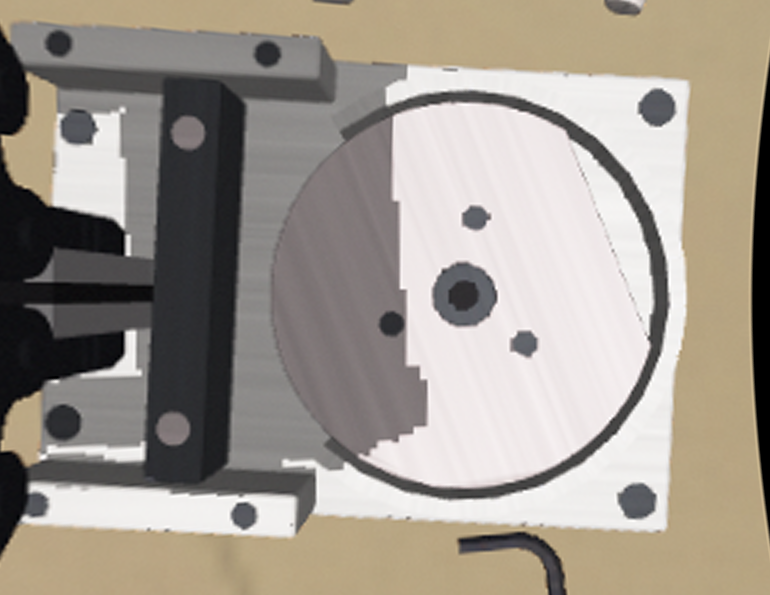

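```bash
cat >> h.py <<'E'
C=np.array([562.6,76.0]); 
def fz(n=4,dt=0.03):
    a=[]
    for _ in range(n):
        arm.dwell(dt); a.append(arm.get_state()["wrist_force"])
    return np.mean(a,0)
def tip(r,ang,off=0):
    return C+r*np.array([np.cos(ang),np.sin(ang)])
E
python3 - <<'E'
from h import *
a=np.radians(-98); p=tip(36,a)
arm.movel([*p,230],[np.pi,0,0],200)
arm.movel([*p,211],None,60)
arm.dwell(0.3)
b=fz(8); t=arm.get_state(); print(t["time_s"],b,t["ee_pos"])
np.save("bias.npy",b)
z=209.0
while z>197.5:
    arm.movel([*p,z],None,15)
    f=fz(2,0.03)-b; s=arm.get_state()
    print(round(s["time_s"],2),z,s["ee_pos"].round(2),f.round(2))
    if f[2]>2.5: break
    z-=0.5
E
```

```text
4.9917 [-0.01773975 -0.12267991 -0.03031443] [557.61028177  40.32767905 211.05221027]
5.34 209.0 [557.58  40.33 208.9 ] [-0.02  0.12  0.6 ]
5.66 208.5 [557.6   40.35 208.52] [-0.35 -0.08 -0.22]
5.97 208.0 [557.58  40.35 208.  ] [ 0.06  0.24 -0.01]
6.29 207.5 [557.58  40.37 207.48] [-0.62  0.44 -0.54]
6.61 207.0 [557.58  40.36 206.97] [ 0.82 -0.09 -0.63]
6.92 206.5 [557.58  40.36 206.48] [-0.17 -0.04  0.11]
7.24 206.0 [557.58  40.33 205.97] [-0.02  0.8  -0.56]
7.56 205.5 [557.58  40.34 205.48] [0.16 0.16 0.7 ]
7.88 205.0 [557.58  40.34 204.97] [-0.11 -0.2  -0.33]
8.19 204.5 [557.59  40.35 204.49] [ 0.48  0.28 -0.09]
8.51 204.0 [557.59  40.34 204.  ] [-0.14  0.25 -0.45]
8.82 203.5 [557.65  40.34 203.74] [-0.77  0.46  2.13]
9.14 203.0 [557.73  40.29 203.62] [-2.17 -0.94  5.21]
```

```bash
cat > turn.py <<'E'
from h import *
def turn(a0,y0,d_deg,z,step=8.0,speed=40,target=8.5,r=36):
    b=np.load("bias.npy"); n=int(np.ceil(abs(d_deg)/step)); k=0
    for i in range(1,n+1):
        d=np.radians(d_deg)*i/n
        arm.movel([*tip(r,a0+d),z],[np.pi,0,y0+d],speed)
        f=fz(2,0.02)-b; s=arm.get_state()
        print(round(s["time_s"],2),round(np.degrees(d),1),round(z,2),s["ee_pos"].round(2),f.round(2))
        if f[2]>14.5: 
            arm.movel([*tip(r,a0+d),z+0.8],None,20); z+=0.8; continue
        z+=float(np.clip(0.08*(f[2]-target),-0.25,0.25))
    return a0+d,y0+d,z
E
python3 - <<'E'
from turn import *
a=np.radians(-98); p=tip(36,a); b=np.load("bias.npy")
z=202.6; arm.movel([*p,z],None,10); print((fz(4)-b).round(2))
print(turn(a,0.0,16,z))
E
```

```text
[-2.39 -0.65  6.94]
9.85 8.0 202.6 [563.09  39.84 203.65] [ 0.48 -1.15  5.36]
10.18 16.0 202.35 [568.24  40.21 203.61] [ 0.67 -0.39  6.35]
(np.float64(-1.4311699866353502), np.float64(0.2792526803190927), 202.17794668059304)
```

```bash
python3 - <<'E'
from h import *
c=cam("top"); save("t2.png",ortho(c,420,640,-10,160,28,3.5))
c=cam("wrist"); save("w2.png",c["color"])
E
```

```text
(no output)
```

View pics/t2.png

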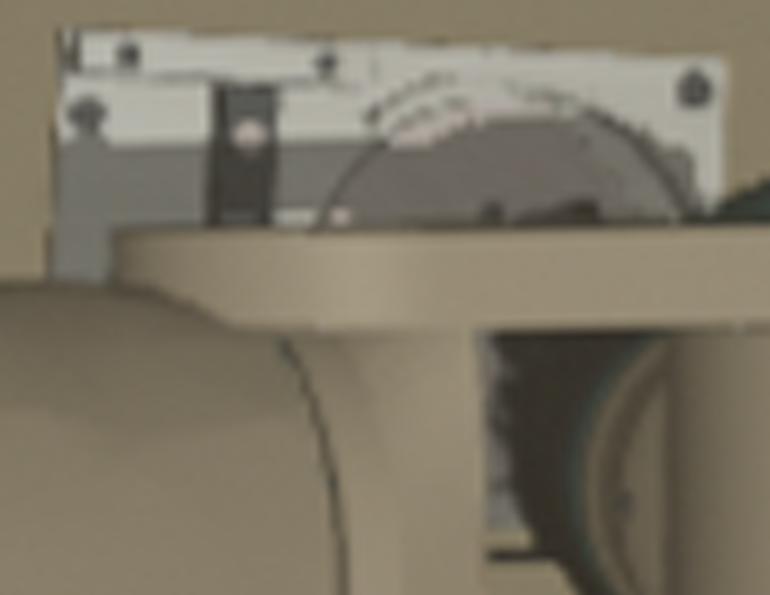

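View pics/w2.png

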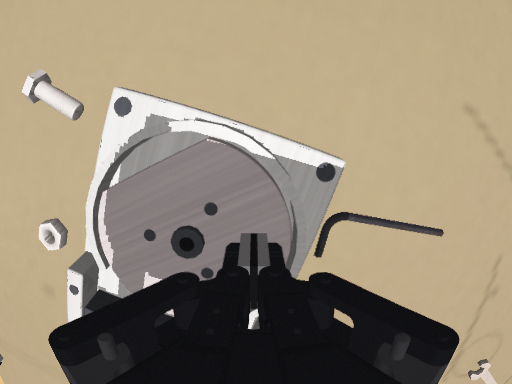

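```bash
python3 - <<'E'
from h import *
c=cam("wrist")
p,q=hit(c,105,190,30),hit(c,208,139,30); print(p,q,np.linalg.norm(p-q))
d=p-q if p[1]>q[1] else q-p; print("flat dir",np.degrees(np.arctan2(d[1],d[0])), "normal",np.degrees(np.arctan2(d[1],d[0]))-90)
print("screw",hit(c,187,242,35))
p,q=hit(c,123,107,14),hit(c,326,172,14); d=p-q; print("jig y",np.degrees(np.arctan2(d[1],d[0]))-90)
w=np.load("w1.npy",allow_pickle=True).item()
print("screw w1",hit(w,254,112,35), hit(w,254,112,30))
p,q=hit(w,190,73,30),hit(w,272,38,30); d=p-q;print(p,q,np.linalg.norm(p-q),np.degrees(np.arctan2(d[1],d[0]))-90)
E
```

```text
[576.6216477  127.61415881  30.        ] [617.082772    78.04019839  30.        ] 63.9896876990582
flat dir 129.22053099157125 normal 39.22053099157125
screw [563.44710987  75.80870284  35.        ]
jig y -2.667805235398504
screw w1 [562.58735886  75.6926063   35.        ] [562.57843614  75.68180479  30.        ]
[590.96177936 119.41581853  30.        ] [614.67959423  63.35150684  30.        ] 60.874804201003414 22.930625440426454
```

The disc follows the finger: the flat normal went from about 22° to 39°. I'll continue most of the way and measure again.

```bash
python3 - <<'E'
from turn import *
a,y,z=turn(-1.43117,0.27925,132,202.2,speed=45,target=8.0)
print(a,y,z)
c=cam("wrist"); save("w3.png",c["color"]); np.save("w3.npy",{**c},allow_pickle=True)
E
```

```text
10.64 7.8 202.2 [573.07  41.23 203.6 ] [ 0.26 -0.62  6.15]
10.96 15.5 202.05 [577.71  42.92 203.6 ] [ 0.69 -0.83  7.04]
11.28 23.3 201.98 [582.05  45.21 203.59] [ 0.64 -1.03  7.46]
11.59 31.1 201.93 [586.02  48.06 203.54] [ 0.05 -0.19  6.81]
11.91 38.8 201.84 [589.58  51.48 203.57] [-0.04 -0.51  7.66]
12.22 46.6 201.81 [592.62  55.31 203.55] [-0.23 -0.01  7.49]
12.54 54.4 201.77 [595.13  59.47 203.52] [-0.75  0.22  8.55]
12.86 62.1 201.81 [597.03  63.96 203.52] [-0.89  0.53  8.43]
13.18 69.9 201.85 [598.31  68.65 203.51] [-2.02  0.76  8.8 ]
13.49 77.6 201.91 [598.93  73.45 203.51] [-1.89  0.68  8.79]
13.81 85.4 201.97 [598.9   78.28 203.47] [-2.03  0.18  7.93]
14.12 93.2 201.97 [598.25  83.07 203.49] [-3.32 -0.2   8.4 ]
14.44 100.9 202.0 [596.96  87.72 203.48] [-3.39 -1.13  9.03]
14.76 108.7 202.08 [595.07  92.09 203.49] [-2.84 -0.83  8.15]
15.07 116.5 202.09 [592.6   96.25 203.5 ] [-2.38 -1.51  8.16]
15.39 124.2 202.11 [589.61 100.03 203.48] [-1.4  -2.14  7.63]
15.71 132.0 202.08 [586.15 103.36 203.51] [-1.48 -2.15  7.39]
0.872664612632515 2.583084612632515 202.02910118193273
```

View pics/w3.png

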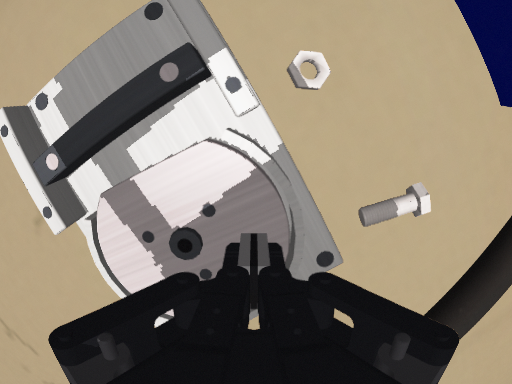

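```bash
python3 - <<'E'
from h import *
c=np.load("w3.npy",allow_pickle=True).item()
save("o3.png",ortho(c,440,600,20,140,30,5))
E
```

```text
(no output)
```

View pics/o3.png

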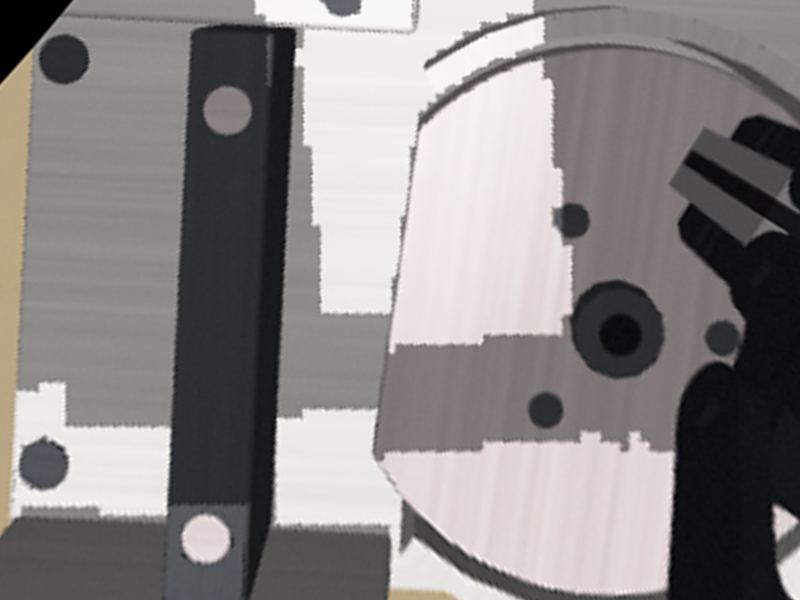

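```bash
cat > meas.py <<'E'
from h import *
def meas(c):
    im=ortho(c,440,600,20,140,30.4,5); g=cv2.cvtColor(im,cv2.COLOR_RGB2GRAY).astype(float); hsv=cv2.cvtColor(im,cv2.COLOR_RGB2HSV)
    # reddish disc: r-g difference
    r=cv2.GaussianBlur(im,(5,5),1).astype(float); m=((r[...,0]-r[...,1])>3)
    pts=[]
    for v in range(160,440,4):
        row=m[v,340:520]; 
        for u in range(170):
            if row[u:u+10].all(): pts.append((v,u+340)); break
    pts=np.array(pts); 
    p=np.polyfit(pts[:,0],pts[:,1],1)
    for _ in range(3):
        e=np.abs(np.polyval(p,pts[:,0])-pts[:,1]); k=e<max(1.5,np.median(e)*2); p=np.polyfit(pts[k,0],pts[k,1],1)
    dark=g<75; le=[]
    for v in range(60,480,4):
        u=np.flatnonzero(dark[v,120:330]); 
        if len(u): le.append((v,u[0]+120,u[-1]+120))
    le=np.array(le); q=None
    out={}
    for n,col in (("rear",1),("front",2)):
        q=np.polyfit(le[:,0],le[:,col],1)
        for _ in range(3):
            e=np.abs(np.polyval(q,le[:,0])-le[:,col]); k=e<max(1.5,np.median(e)*2); q=np.polyfit(le[k,0],le[k,col],1)
        out[n]=(round(-np.degrees(np.arctan(q[0])),2),round(440+np.polyval(q,320)/5,2),k.sum())
    out["flat"]=(round(-np.degrees(np.arctan(p[0])),2),round(440+np.polyval(p,320)/5,2),len(pts))
    print(out); return im
E
python3 - <<'E'
from turn import *; from meas import meas
w=np.load("w3.npy",allow_pickle=True).item(); meas(w)
a,y,z=turn(0.8726646,2.5830846,4.4,202.05,step=2.2,speed=20)
meas(cam("wrist"))
s=arm.get_state(); e=s["ee_pos"]
arm.movel([e[0],e[1],z+10],[np.pi,0,y],60)
arm.movel([*tip(55,a),280],[np.pi,0,y],200)
c=cam("wrist"); np.save("w4.npy",{**c},allow_pickle=True); im=meas(c); save("o4.png",im)
print(arm.get_state()["time_s"],a,y,z)
E
```

```text
{'rear': (np.float64(2.81), np.float64(475.61), np.int64(105)), 'front': (np.float64(2.92), np.float64(496.12), np.int64(104)), 'flat': (np.float64(7.86), np.float64(517.9), 70)}
16.04 2.2 202.05 [585.2  104.09 203.55] [-0.55 -2.65  7.5 ]
16.32 4.4 201.97 [584.1  104.9  203.53] [-1.72 -2.91  7.72]
{'rear': (np.float64(2.8), np.float64(475.87), np.int64(105)), 'front': (np.float64(2.89), np.float64(495.72), np.int64(105)), 'flat': (np.float64(4.21), np.float64(518.18), 70)}
{'rear': (np.float64(2.84), np.float64(476.15), np.int64(88)), 'front': (np.float64(3.0), np.float64(495.23), np.int64(105)), 'flat': (np.float64(4.11), np.float64(517.9), 70)}
17.2417 0.9494590870877505 2.6598790870877504 201.90764055289503
```

View pics/o4.png

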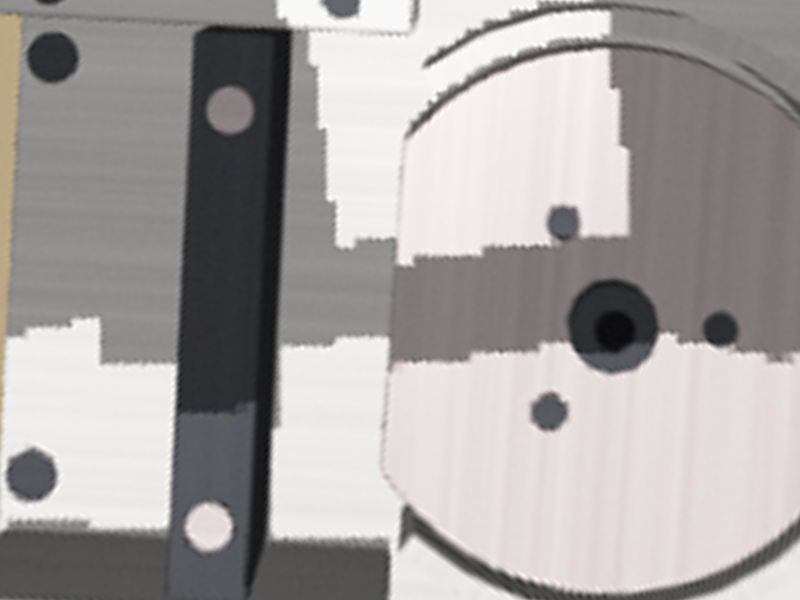

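```bash
cat >> meas.py <<'E'
E
python3 - <<'E'
from turn import *; from meas import meas
a=0.94945909; y=2.65987909; p=tip(36,a)
arm.movel([*p,212],[np.pi,0,y],150); arm.movel([*p,204.6],None,40); arm.dwell(.2)
b=fz(6); print(b); np.save("bias.npy",b)
for z in (203.4,202.8,202.3,202.0):
    arm.movel([*p,z],None,10); f=fz(2)-b; print(z,f.round(2))
    if f[2]>7.5: break
w=cam("wrist"); meas(w)
for i in range(2):
    a,y,z=turn(a,y,0.7,z,step=1,speed=20); 
    meas(cam("wrist"))
print(a,y,z,arm.get_state()["time_s"])
E
```

```text
[0.14845998 0.23045217 0.14246466]
203.4 [-0.06 -0.08  2.12]
202.8 [-1.77 -0.2   6.02]
202.3 [-2.55 -0.8   8.26]
{'rear': (np.float64(2.8), np.float64(475.9), np.int64(105)), 'front': (np.float64(2.93), np.float64(495.69), np.int64(105)), 'flat': (np.float64(4.3), np.float64(518.17), 70)}
19.89 0.7 202.3 [583.57 105.44 203.56] [-1.21 -0.52  7.12]
{'rear': (np.float64(2.81), np.float64(475.94), np.int64(105)), 'front': (np.float64(2.88), np.float64(495.65), np.int64(105)), 'flat': (np.float64(4.31), np.float64(518.12), 70)}
20.23 0.7 202.19 [583.31 105.59 203.54] [-0.21 -1.64  6.75]
{'rear': (np.float64(2.83), np.float64(475.95), np.int64(105)), 'front': (np.float64(2.88), np.float64(495.59), np.int64(105)), 'flat': (np.float64(4.17), np.float64(518.12), 70)}
0.9738936995279206 2.684313699527921 202.04969547084661 20.275
```

```bash
python3 - <<'E'
from turn import *; from meas import meas
a,y,z=0.9738936995,2.6843137,202.05
for i in range(2):
    a,y,z=turn(a,y,0.8,z,step=1,speed=20); 
    meas(cam("wrist"))
s=arm.get_state(); e=s["ee_pos"]
arm.movel([e[0],e[1],z+10],[np.pi,0,y],60)
arm.movel([*tip(50,a),270],[np.pi,0,y],200)
c=cam("wrist"); np.save("w5.npy",{**c},allow_pickle=True); im=meas(c); save("o5.png",im)
print(a,y,z,arm.get_state()["time_s"])
E
```

```text
20.56 0.8 202.05 [582.95 105.84 203.54] [-0.09 -1.28  7.48]
{'rear': (np.float64(2.84), np.float64(475.99), np.int64(105)), 'front': (np.float64(2.92), np.float64(495.51), np.int64(104)), 'flat': (np.float64(3.47), np.float64(518.18), 70)}
20.89 0.8 201.97 [582.55 106.1  203.52] [-0.77 -1.82  7.19]
{'rear': (np.float64(2.84), np.float64(476.04), np.int64(105)), 'front': (np.float64(2.93), np.float64(495.44), np.int64(105)), 'flat': (np.float64(2.79), np.float64(518.19), 70)}
{'rear': (np.float64(2.82), np.float64(476.31), np.int64(90)), 'front': (np.float64(2.82), np.float64(494.94), np.int64(105)), 'flat': (np.float64(2.74), np.float64(518.0), 70)}
1.0018189675319094 2.7122389680319094 201.86345281695185 21.7583
```

View pics/o5.png

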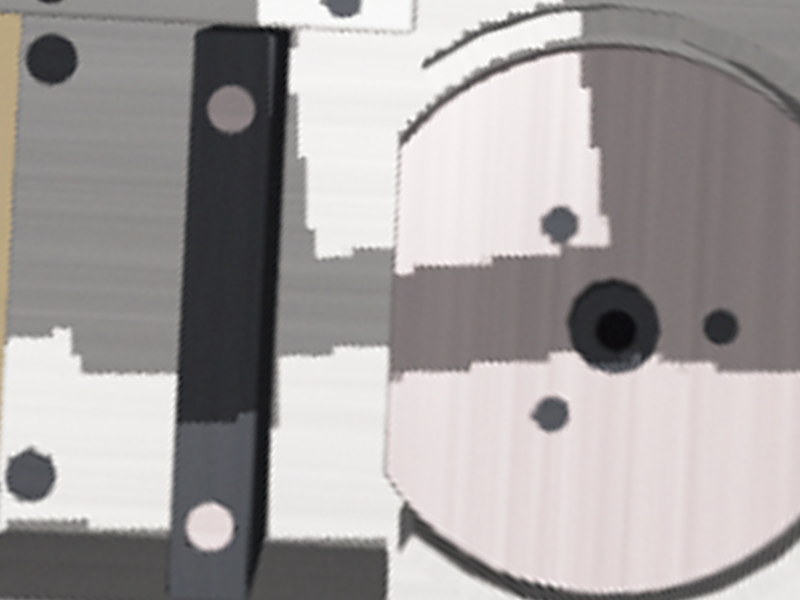

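Flat and bar now agree within about 0.1°, with the bar still clear (front about 68 mm from the axis). Next I go behind the bar.

```bash
cat > bar.py <<'E'
from h import *
C=np.array([562.9,75.9]); YJ=np.radians(-2.86); U=np.array([np.cos(YJ),np.sin(YJ)]); V=np.array([-U[1],U[0]])
O=[np.pi,0,float(YJ)]
def P(x,z,y=0): return [*(C+x*U+y*V),z]
def F(b,n=3): return float(-(fz(n,0.03)-b)[:2]@U)
E
python3 - <<'E'
from bar import *
w=np.load("w5.npy",allow_pickle=True).item()
q=np.array([hit(w,*p,39.) for p in []])
arm.move_to(P(-117,270),O)
c=cam("wrist"); save("w6.png",c["color"])
arm.movel(P(-117,200),None,150); arm.movel(P(-117,194),None,40)
arm.dwell(.2); b=fz(6); np.save("bias2.npy",b)
s=arm.get_state(); print(s["time_s"],s["ee_pos"],b,F(b))
x=-117
while x<-88:
    x+=1.5; arm.movel(P(x,194),None,30); f=F(b,2)
    s=arm.get_state(); print(round(s["time_s"],2),x,round(float((s["ee_pos"][:2]-C)@U),2),round(f,2))
    if f>1.5: break
c=cam("wrist"); save("w7.png",c["color"])
E
```

```text
25.4417 [446.0548016   81.74245681 194.06870406] [ 0.06811036 -0.16850422  0.1484654 ] 0.0028174880259544924
25.86 -115.5 -115.46 -0.3
26.18 -114.0 -113.98 -0.17
26.49 -112.5 -112.49 -0.02
26.81 -111.0 -110.97 -0.35
27.12 -109.5 -109.47 0.46
27.44 -108.0 -107.98 -0.81
27.76 -106.5 -106.48 -0.06
28.07 -105.0 -105.0 -0.22
28.39 -103.5 -103.48 0.5
28.71 -102.0 -101.98 1.1
29.02 -100.5 -100.47 -0.27
29.34 -99.0 -98.98 -0.19
29.66 -97.5 -97.48 -0.01
29.98 -96.0 -95.98 -0.05
30.29 -94.5 -94.44 -0.08
30.61 -93.0 -93.06 1.15
30.93 -91.5 -91.48 2.02
```

View pics/w7.png

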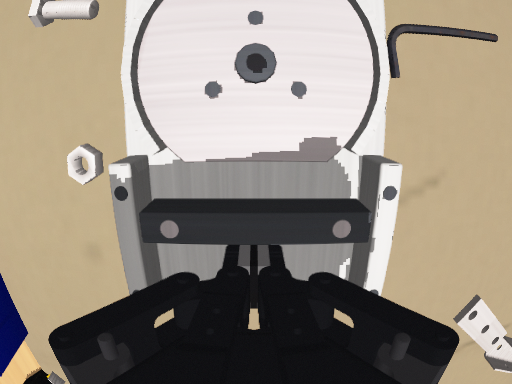

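```bash
python3 - <<'E'
from bar import *
b=np.load("bias2.npy")
arm.movel(P(-75,194),None,15); print(F(b))
x=-75; 
while x<-62:
    f=0; x+=0.5 ; arm.movel(P(x,194),None,8); f=F(b,2)
    s=arm.get_state(); print(round(s["time_s"],2),x,round(float((s["ee_pos"][:2]-C)@U),2),round(f,2))
    if f>4.2: break
c=cam("wrist"); save("w8.png",c["color"])
E
```

```text
1.1302161870670535
32.64 -74.5 -74.48 2.67
32.96 -74.0 -73.96 1.68
33.27 -73.5 -73.48 1.16
33.59 -73.0 -73.0 1.87
33.91 -72.5 -72.48 1.48
34.23 -72.0 -71.99 1.81
34.54 -71.5 -71.49 1.51
34.86 -71.0 -70.99 1.83
35.17 -70.5 -70.47 1.45
35.49 -70.0 -69.96 1.69
35.81 -69.5 -69.68 5.12
```

View pics/w8.png

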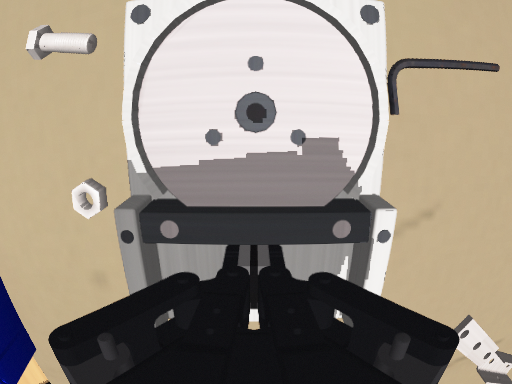

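The bar touches the flat and the force is rising. I'll step up to about 12.7 N at the wrist (about 11 N on the disc) and hold.

```bash
python3 - <<'E'
from bar import *
b=np.load("bias2.npy"); x=-69.5
for i in range(15):
    f=F(b,4); s=arm.get_state(); print(round(s["time_s"],2),round(x,2),round(float((s["ee_pos"][:2]-C)@U),2),round(f,2))
    if f>=12.3: break
    x+=min(0.25,max(0.06,(12.8-f)*0.08)); arm.movel(P(x,194),None,5)
for i in range(5): print("hold",round(F(b,5),2))
for d in (-1,-3,-12): arm.movel(P(x+d,194),None,15)
arm.movel(P(x-25,194),None,60)
print(F(b))
arm.movel(P(x-30,275),None,150)
c=cam("wrist"); save("w9.png",c["color"]);np.save("w9.npy",{**c},allow_pickle=True)
save("o9.png",ortho(c,460,620,15,135,30.4,5))
print(arm.get_state()["time_s"])
E
```

```text
35.99 -69.5 -69.69 5.34
36.38 -69.25 -69.56 6.3
36.76 -69.0 -69.44 6.84
37.14 -68.75 -69.31 7.94
37.52 -68.5 -69.17 9.1
37.91 -68.25 -69.08 10.08
38.29 -68.03 -68.96 10.55
38.67 -67.85 -68.88 11.64
39.06 -67.76 -68.84 12.1
39.44 -67.7 -68.81 12.03
39.83 -67.64 -68.79 11.8
40.21 -67.56 -68.75 12.63
hold 12.49
hold 12.34
hold 12.52
hold 12.37
hold 13.02
-0.45708475989102537
43.5333
```

View pics/o9.png

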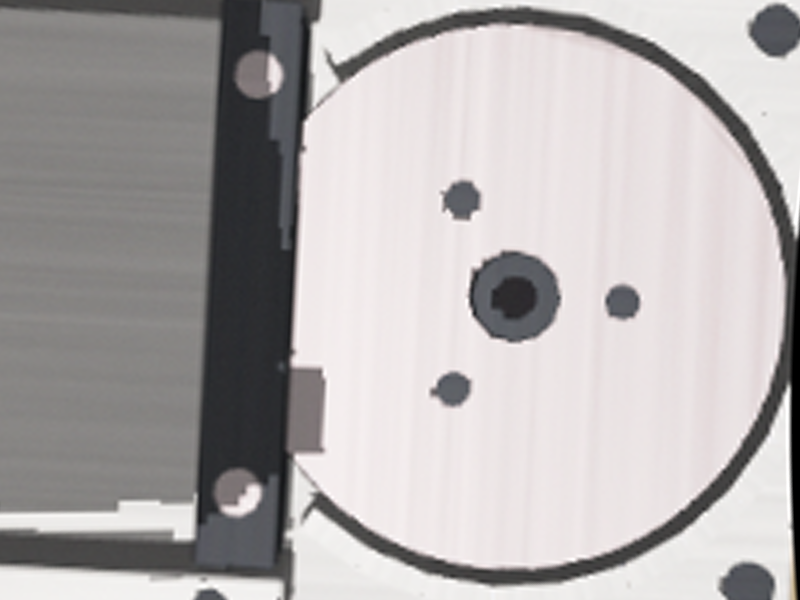

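The picture shows the flat flush along the whole bar (o9 px 303,120 to 290,455) with no visible gap. The robot is clear of the jig, so I'm handing in.

```bash
python3 - <<'E'
from workcell import arm, workorder
print(workorder.job_done()); s=arm.get_state(); print(s["time_s"],s["wrist_force"])
E
```

```text
the job is handed in; nothing more can be done
None
the job is handed in; nothing more can be done
```

The disc is squared, the bar is pressed flush against its flat, and I handed the job in at about 44 s of the 72 s allowed. No verdict was reported.

- **Turning:** I turned the disc about 155° with the shut fingertips pressing 5–9 N on its face. The face was felt at about 30.4 mm. After the first turn it was about 1.2° out of square, so I pressed again and nudged it. With the bar still back, I measured the flat at 2.74° and the bar at 2.82°, which is about 0.001 rad apart.
- **Bar position:** I estimated the bar's front at about 68 mm from the axis while the disc turned. Contact during the push suggested nearer 66 mm. Both are clear of the 57 mm limit.
- **Pressing:** I slid the bar up from behind and held 12.3–13.0 N at the wrist for about 0.75 s. Sliding friction was about 1.7 N, so the bar bore on the flat with roughly 11 N. I then backed off and lifted clear.
- **Last checks:** The final wrist picture shows the flat flush along the whole bar with no visible gap, and the wrist force was back near zero. I checked flushness by eye only, and did not measure the angle again after pressing. The robot did not go near the small parts or the tape measure, but I did not measure their positions at the end.

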